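Fit the axle clip on the buggy axle

TASK

Take the large open C-shaped axle clip from the parts rack and slide it, gap first, down over the thin neck of the buggy axle; then, keeping it round the rod, slide it along onto the thick part until it presses the sprung washer beside the wheel with a firm but gentle push of about 10 N (never more than 18 N on the washer, nor 25 N on the axle). Ease off and let go so that the clip is left hanging on the thick part close to the washer (no more than about a centimetre off), and leave the other two parts in the rack and everything else on the table alone.

Things in the scene. Friction and masses are not known exactly. Their poses are not given: they have to be found in the camera images.
- clip: The part to fit: grey plastic C-shaped clip, 14 mm thick along its x, standing gap down in one of the three rack pockets (which one varies), loose by 1.5 mm along x and several mm along y. Origin: centre of its 20 mm bore; x is the bore axis, z up through its tab. Outside diameter 34 mm. About 60 g. Never over 18 N from it on the washer, 25 N on the axle.
- clip_tab (a point): Point in the clip's flat tab, 42 mm above the clip's origin. The tab is 14 mm thick (clip x), 20 mm wide (y), and ends 10 mm above this point: grip it here across its 14 mm thickness.
- clip_mouth (a point): Middle of the mouth of the clip's gap, 26 mm below the clip's origin, at the feet of its two flared legs. The mouth is 26 mm wide and narrows upwards to a gap of 12 mm (8 to 14 mm below the origin), then opens into the bore.
- jig: Fixed plywood jig, base 250 x 85 x 12 mm, holding a level steel axle along its x. Origin: centre of the underside, on the table; z up. Axle centre line at y 0, z 70 mm. Along x (mm): upright 105 to 117; 16 mm thick stub 84 to 105; neck of 8 mm diameter 40 to 84; taper 40 to 30; thick part of 16 mm diameter 30 to -68; upright -68 to -80; then the wheel. Uprights: 44 mm wide, 86 mm tall.
- neck_mid (a point): Middle of the axle's thin neck (8 mm diameter, 44 mm long), on its centre line, 70 mm above the table; axes as the jig's. Only here does the axle pass the clip's 12 mm gap.
- thick_mid (a point): Point on the centre line of the axle's thick part (16 mm diameter), 81 mm from neck_mid towards the wheel, at jig x -19 mm. The clip's bore fits round it with 2 mm to spare all round; let go, the clip hangs there with its origin 2 mm below the centre line.
- wheel: Fixed black wheel, 67 mm diameter, at jig x -102 to -129 mm; frame as the jig's. Carries on the axle a collar (32 mm diameter) with a sprung washer (28 mm) facing the neck. The washer's face is anywhere from jig x -4 to -34 mm, differs each time and is not measured: find it by feel. It yields to -x on a damped spring, 2 N plus 6 N per mm, for 8 mm, then is hard.
- rack: Fixed plywood parts rack, 50 x 184 mm, with three pockets in a row along its y at y -58, 0 and +58 mm. Pocket floor 5 mm, pocket walls (open by 18 mm in the middle of each pocket's two long sides) 25 mm above the table. Origin: centre of the underside. A part in it stands with its origin 31 mm above the table and its x along the rack's x.
- small_clip: Decoy, leave in the rack: like the clip but with a ring of only 22 mm outside and 10 mm bore, too small for the axle. Same tab, origin at its bore centre.
- eye: Decoy, leave in the rack: like the clip but a closed ring without a gap, on a foot. Same tab, origin at its bore centre.
- screwdriver: Screwdriver lying on the table, 170 mm. Leave alone.
- gearmotor: Small yellow gear motor, 64 x 22 x 19 mm, lying on the table. Leave alone.
- spare_wheel: Spare black wheel lying flat, 66 mm diameter, 26 mm high. Leave alone.
- board: Circuit board, 68 x 53 mm, 15 mm high. Leave alone.
- sensor: Small sensor board with two round cans, 20 x 45 x 16 mm. Leave alone.
- meter: Hand multimeter lying flat, 140 x 72 x 40 mm. Leave alone.
- mug: White mug, 80 mm diameter, 90 mm high. Leave alone.

How it is judged:
On the way, in this order (a step that is already met when the one before it is completed fails the run):
1. the clip is round the thin neck: the neck has passed its gap into the bore (x of clip in the frame of jig between 0.044 and 0.08 m and y of clip in the frame of jig between -0.008 and 0.008 m and z of clip in the frame of jig between 0.06 and 0.078 m), for 0.1 s.
2. the clip, round the thick part, presses the sprung washer with more than 5 N (contact force between clip and wheel above 5 N and x of clip in the frame of jig below 0.023 m and y of clip in the frame of jig between -0.005 and 0.005 m and z of clip in the frame of jig between 0.064 and 0.076 m), for 0.3 s.
At the end, for the whole second after the job is handed in: The clip hangs released and at rest on the thick part: origin at jig x -40 to 14.5 mm, within 4 mm of the axle sideways, 65 to 71.5 mm high, tab within 0.5 rad of upright, near face at most 10 mm from the washer; other rack parts within 15 mm, bystanders within 20 mm of their starts (x of clip in the frame of jig between -0.04 and 0.0145 m and horizontal distance between washer_c0 and clip below 0.0195 m and y of clip in the frame of jig between -0.004 and 0.004 m and z of clip in the frame of jig between 0.065 and 0.0715 m and angle between clip's own z axis and vertical below 0.5 rad and linear speed of clip below 0.02 m/s); the robot touches nothing.
It fails at once if the clip pushes on the jig or its axle with more than 25 N (contact force between clip and jig above 25 N).
It fails at once if the clip pushes on the washer, collar or wheel with more than 18 N (contact force between clip and wheel above 18 N).
It fails at once if the robot pushes on the jig, wheel or collar itself with more than 25 N (contact force between any of the fingers, the arm and jig above 25 N or contact force between any of the fingers, the arm and wheel above 25 N).
It fails at once if one of the other two rack parts is displaced by more than 15 mm (distance of any of small_clip, eye from where it was at the start of the episode above 0.015 m).
It fails at once if a bystander is displaced by more than 20 mm (distance of any of screwdriver, gearmotor, spare_wheel, board, sensor, meter, mug from where it was at the start of the episode above 0.02 m).
It also fails if it takes over 64 s, if anything falls off the work surface, if the arm or the gripper's body presses on something with over 40 N, if the wrist force passes 120 N, or if a joint passes its speed limit or range.

ROBOT

A 7-joint arm with a two-finger parallel gripper is mounted at the origin on the work surface. World frame = base frame: x ahead of the robot, y to its left, z up, the work surface at z = 0. Lengths are in m, angles in rad, forces in N, time in s.
With the tool pointing down it reaches from about 0.4 to 0.85 m from the base axis. Payload 10.4 kg.
Tool frame: the origin (TCP) lies between the finger pads; the fingertips stand 25 mm ahead of it and the grasp point (between the pads) lies 6 mm ahead of it; x points along the fingers, y is the direction in which the jaws open and shut, and the axes are right-handed (so a half turn about x gives the same grasp; the last joint's range is limited). The gripper opens to 87 mm and grips with 3 to 60 N. Pads are 19 mm wide; open, the fingers measure 117 mm over their backs; the gripper's body (75 mm by 190 mm) begins 51 mm behind the grasp point.
Start: joints at [1.082, 0.332, -0.065, 1.46, 0.022, 1.35, -0.088], TCP at [0.281, -0.558, 0.248] pointing down, gripper open.
Joint ranges: [-2.6, 2.6], [-0.5, 2.12], [-1.47, 1.34], [0.16, 2.42], [-1.27, 4.41], [0.06, 2.06], [-2.6, 2.6]. Speed limits (rad/s): [2.22, 2.22, 2.79, 2.79, 3.14, 3.14, 3.14].

INTERFACE

Orientations are given as a unit quaternion [x, y, z, w].
In Python, from bench import r gives the robot as it stands.
- The arm moves only by the shell command python3 -m pendant 'ROWS' [FORCE]. ROWS is JSON, a list of rows, each an object with "translation": the shift along the world's x, y, z in cm, a list of three; "angular": the turn, a rotation vector about the world's x, y, z in degrees, a list of three; "hand": the opening, from -1 (shut) to 1 (fully open). In form: [{"translation": [dx, dy, dz], "angular": [wx, wy, wz], "hand": hand}, ...]. A call has 1 to 20 rows; each row shifts and turns the commanded pose from where the row before left it; what a row does not reach is not made up. A row lasts 1/10 s, in which the tool goes at most 50 mm and 8.59 degrees, less where a joint would pass 70% of its speed; a pose out of reach is approached as far as the arm can. A call is refused whole if a number of a shift passes 5 or a number of a turn 8.59, either way. A call with a gripper value outside its range is refused whole. The fingers move at their own pace and stop on an object; FORCE is the grip in N (left out, the last holds). Time passes only in rows, so rows that do not move let the fingers close. It gives the time, the measured TCP pose, the force and the opening at its end, in the units of the state.
- r.read_state(): the state, without advancing time (a new reading comes with each control period).
- r.camera(name): name is "scene" or "top" or "wrist"; returns the picture (420x560x3 uint8, red, green, blue); there is no depth.
- r.camera_info(name): a dict with "fx", "fy", "cx", "cy" (pixels), "distortion" ([k1, k2, p1, p2, k3] as OpenCV has them; the pictures are not rectified), "rvec" (rotation vector, rad) and "tvec" (3), from world to camera coordinates, as OpenCV has them; the wrist camera has in their place "mount" (4x4, takes a point from camera to tool coordinates, whose origin is the TCP and whose axes are the tool frame's). Camera axes: x right, y down, z forward; pixel columns grow to the right and rows downward; lengths in m; the calibration is good to about 2 mm. A picture is of the moment at which its call begins: read the wrist's pose just before it. camera_info takes no time and is no camera call.
- r.close_job(): hands the job in, once; it reports no verdict.
Trained networks look in the newest picture that a camera, given by its name, has taken for a name from the list of things; names that differ only in an ending like _2 or _b are one class to them, and where a whole thing is asked for, a point or a joint stands for the part that bears it (a point fixed in the world has none). Each returns a list of dicts, best first, with "confidence" (0 to 1); they miss things now and then, are a little off and sometimes report something else, mostly with a low value. They report only what shows in the picture. A call takes as long as a camera call.
- r.find_in(camera, name): "point" ([row, column] in pixels, amid what is visible of it).
- r.mark_of(camera, name): "point" ([row, column] in pixels: a listed point, or the origin of a listed thing).
The state is a dict: "time": time; "joint_positions": joint angles; "joint_vel": joint speeds; "joint_torque": joint torques, N m; "ee_pos": TCP position; "eef_rot": TCP orientation; "ft_force": force on the tool from outside, world axes, zero at the start; "torque": the same for the moment, N m; "width": finger opening in m.
Only numpy, scipy, OpenCV 4.12 (cv2) and the standard library are available. Lean on these libraries where they do the work, as an engineer would, in place of code of your own. Each camera call takes 0.05 s, during which the arm holds its last target.

## Working session

There is one attempt and no reset: what is moved stays moved. The work goes in short steps, Python scripts to look and compute and a shell command to move; the robot and the scene stay as the last step left them, time stands still between calls to the robot, and variables do not carry over. Pictures are saved under pics/ and viewed, and the job is handed in when it is done.

```bash
ls; mkdir -p pics; cat > h.py <<'E'
from bench import r
import numpy as np, cv2
from scipy.spatial.transform import Rotation as R
def cam(n):
    i=r.camera_info(n); K=np.array([[i['fx'],0,i['cx']],[0,i['fy'],i['cy']],[0,0,1]]); d=np.array(i['distortion'],float)
    if 'mount' in i:
        s=r.read_state(); T=np.eye(4); T[:3,:3]=R.from_quat(s['eef_rot']).as_matrix(); T[:3,3]=s['ee_pos']
        M=T@np.array(i['mount']); Rc=M[:3,:3].T; t=-Rc@M[:3,3]
    else:
        Rc=cv2.Rodrigues(np.array(i['rvec'],float))[0]; t=np.array(i['tvec'],float).ravel()
    return K,d,Rc,t
def ray(n,p):
    K,d,Rc,t=cam(n); u=cv2.undistortPoints(np.array([[[p[1],p[0]]]],float),K,d).ravel()
    return -Rc.T@t, Rc.T@np.array([u[0],u[1],1])
def atz(n,p,z):
    o,v=ray(n,p); return o+v*(z-o[2])/v[2]
def proj(n,P):
    K,d,Rc,t=cam(n); x=cv2.projectPoints(np.array(P,float).reshape(-1,1,3),cv2.Rodrigues(Rc)[0],t,K,d)[0].reshape(-1,2); return x[:,::-1]
def tri(obs):
    A=np.zeros((3,3));b=np.zeros(3)
    for n,p in obs:
        o,v=ray(n,p); v=v/np.linalg.norm(v); M=np.eye(3)-np.outer(v,v); A+=M;b+=M@o
    return np.linalg.solve(A,b)
def shot(n,f):
    im=r.camera(n); cv2.imwrite('pics/'+f,im[:,:,::-1]); return im
E
python3 - <<'E'
from h import *
np.set_printoptions(precision=4,suppress=True)
for n in ['scene','top']:
    shot(n,n+'0.png')
    print(n,-cam(n)[2].T@cam(n)[3])
    for w in ['clip','clip_tab','jig','neck_mid','thick_mid','wheel','rack','small_clip','eye']:
        print(n,w,[(np.round(d['point'],1).tolist(),round(d['confidence'],2)) for d in r.mark_of(n,w)][:3])
print(r.read_state())
E
```

```text
pics
scene [ 0.9387 -0.7107  1.0906]
scene clip [([246.4, 208.2], 0.53)]
scene clip_tab [([239.2, 204.5], 0.77), ([248.6, 208.0], 0.63)]
scene jig [([155.6, 299.1], 0.7)]
scene neck_mid [([153.4, 321.0], 0.62), ([135.9, 297.1], 0.2)]
scene thick_mid [([135.9, 295.5], 0.95)]
scene wheel []
scene rack [([133.9, 299.5], 0.41)]
scene small_clip [([280.9, 204.1], 0.61), ([271.0, 204.2], 0.56)]
scene eye [([294.5, 197.5], 0.53), ([278.2, 327.2], 0.38)]
top [ 0.3412 -0.0231  1.3701]
top clip [([232.6, 322.3], 0.49)]
top clip_tab [([233.5, 323.3], 0.55)]
top jig [([219.7, 207.7], 0.87)]
top neck_mid [([199.8, 209.6], 0.89)]
top thick_mid [([224.8, 199.6], 0.62)]
top wheel [([222.7, 204.0], 0.86)]
top rack [([233.3, 337.0], 0.85)]
top small_clip [([224.6, 199.2], 0.71), ([229.1, 336.0], 0.49)]
top eye [([226.8, 355.7], 0.43)]
{'time': 1.0, 'joint_positions': array([ 1.0824,  0.3322, -0.0647,  1.4601,  0.0216,  1.3499, -0.0885]), 'joint_vel': array([-0.0003,  0.0006,  0.0006,  0.0004,  0.0014, -0.0016,  0.0022]), 'joint_torque': array([  0.0002, -62.3031,   0.0241, -39.0118,  -0.0614,   0.0317,
        -0.    ]), 'ee_pos': array([ 0.2807, -0.5584,  0.2476]), 'eef_rot': array([ 0.688 ,  0.1632, -0.688 ,  0.1632]), 'ft_force': array([0.7761, 0.2809, 0.0047]), 'torque': array([ 0.0633, -0.0038,  0.0465]), 'width': 0.08705064638286139}
```

View pics/scene0.png

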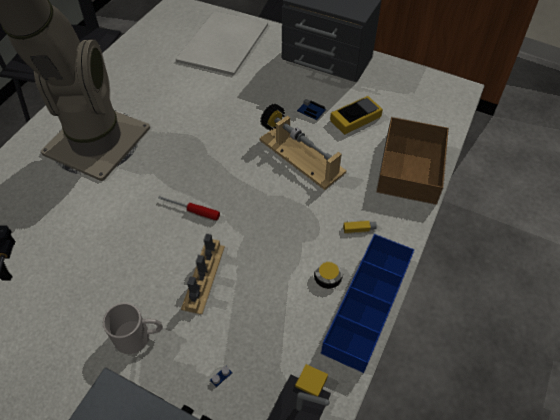

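View pics/top0.png

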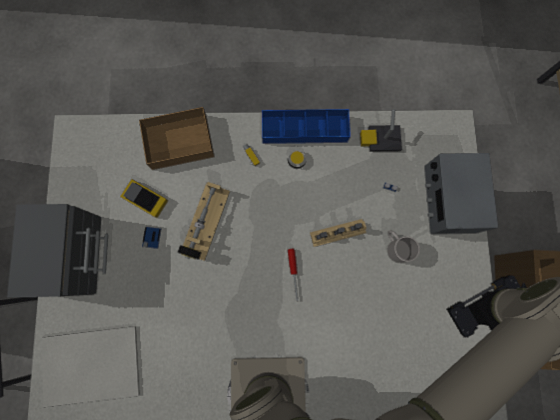

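```bash
python3 - <<'E'
import cv2
a=cv2.imread('pics/scene0.png')
cv2.imwrite('pics/sc_rack.png',cv2.resize(a[210:330,150:270],None,fx=5,fy=5,interpolation=cv2.INTER_CUBIC))
cv2.imwrite('pics/sc_jig.png',cv2.resize(a[90:190,250:390],None,fx=5,fy=5,interpolation=cv2.INTER_CUBIC))
a=cv2.imread('pics/top0.png')
cv2.imwrite('pics/tp.png',cv2.resize(a[160:280,170:390],None,fx=3.6,fy=3.6,interpolation=cv2.INTER_CUBIC))
E
```

```text
(no output)
```

View pics/sc_rack.png

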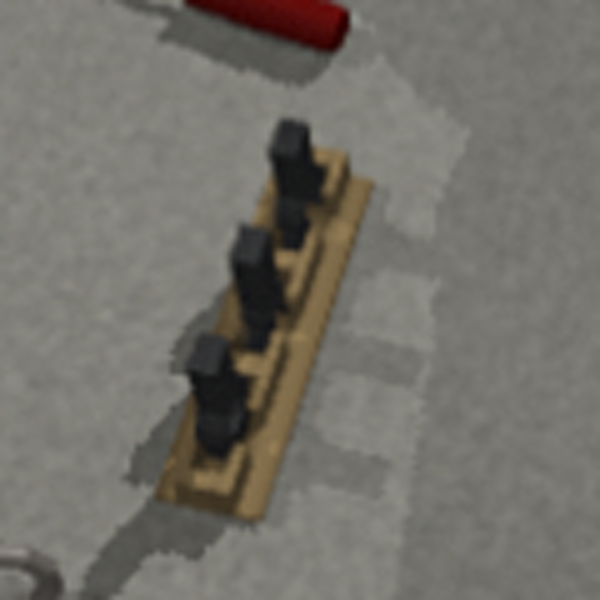

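View pics/sc_jig.png

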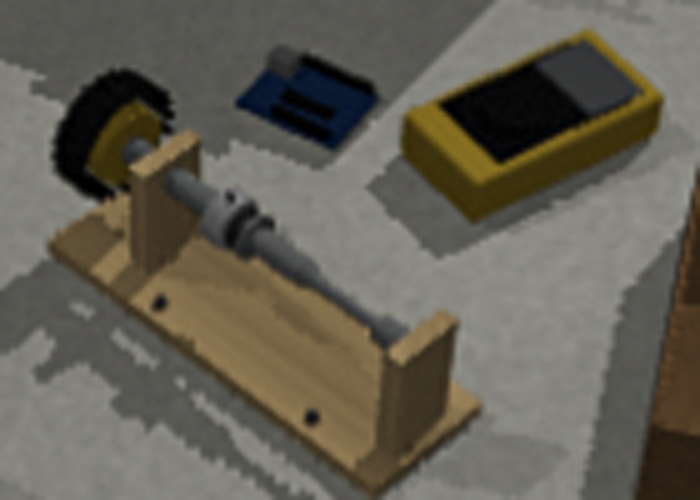

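View pics/tp.png

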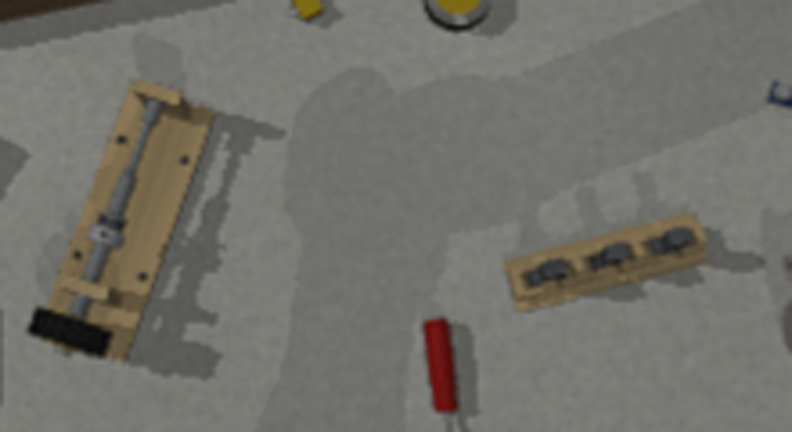

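```bash
python3 - <<'E'
from h import *
np.set_printoptions(precision=4,suppress=True)
print('neck',atz('top',[199.8,209.6],.07),'jig',atz('top',[219.7,207.7],0.0),'wheel',atz('top',[222.7,204],0))
print('thick',atz('top',[224.8,199.6],.07), 'scene thick',atz('scene',[135.9,295.5],.07),atz('scene',[153.4,321],.07))
print('rack',atz('top',[233.3,337],0),'clip',atz('top',[232.6,322.3],.031),'tab',atz('top',[233.5,323.3],.073))
print('scene tab',[atz('scene',p,.073) for p in ([239.2,204.5],[248.6,208],[271,204.2])])
E
```

```text
neck [0.6139 0.1797 0.07  ] jig [0.56   0.1961 0.    ] wheel [0.55   0.2084 0.    ]
thick [0.5327 0.2105 0.07  ] scene thick [0.5372 0.2031 0.07  ] [0.6231 0.1755 0.07  ]
rack [ 0.5071 -0.2392  0.    ] clip [ 0.5064 -0.186   0.031 ] tab [ 0.4983 -0.1839  0.073 ]
scene tab [array([ 0.492 , -0.1876,  0.073 ]), array([ 0.5122, -0.2058,  0.073 ]), array([ 0.5345, -0.2594,  0.073 ])]
```

```bash
python3 - <<'E'
from h import *
np.set_printoptions(precision=4,suppress=True)
s=r.read_state()
print(R.from_quat(s['eef_rot']).as_matrix())
print(np.array(r.camera_info('wrist')['mount']), r.camera_info('wrist')['fx'])
# rack ends in top (crop px /3.6 + offset)
f=lambda x,y:[160+y/3.6,170+x/3.6]
# rack base corners approx
for p in [(517,310),(505,262),(690,213),(706,255)]: print(p,atz('top',f(*p),.0125))
# axle ends
print('axle', atz('top',f(153,100),.07), atz('top',f(105,233),.07), atz('top',f(80,318),.07))
E
```

```text
[[ 0.      0.4491 -0.8935]
 [-0.     -0.8935 -0.4491]
 [-1.      0.0001 -0.    ]]
[[-0.0002 -0.2519  0.9678 -0.137 ]
 [ 1.     -0.0005  0.     -0.0007]
 [ 0.0005  0.9678  0.2519 -0.0691]
 [ 0.      0.      0.      1.    ]] 350.95238235575624
(517, 310) [ 0.4641 -0.1577  0.0125]
(505, 262) [ 0.5087 -0.1481  0.0125]
(690, 213) [ 0.552  -0.3224  0.0125]
(706, 255) [ 0.5123 -0.3351  0.0125]
axle [0.6537 0.1709 0.07  ] [0.533  0.2119 0.07  ] [0.4579 0.2324 0.07  ]
```

```bash
python3 -m pendant '[{"translation":[2.27,3.2,0],"angular":[0,0,7.7],"hand":1},{"translation":[2.27,3.2,0],"angular":[0,0,7.7],"hand":1},{"translation":[2.27,3.2,0],"angular":[0,0,7.7],"hand":1},{"translation":[2.27,3.2,0],"angular":[0,0,7.7],"hand":1},{"translation":[2.27,3.2,0],"angular":[0,0,7.7],"hand":1},{"translation":[2.27,3.2,0],"angular":[0,0,7.7],"hand":1},{"translation":[2.27,3.2,0],"angular":[0,0,7.7],"hand":1},{"translation":[2.27,3.2,0],"angular":[0,0,7.7],"hand":1},{"translation":[2.27,3.2,0],"angular":[0,0,7.7],"hand":1},{"translation":[2.27,3.2,0],"angular":[0,0,7.7],"hand":1},{"translation":[0,0,0],"angular":[0,0,0],"hand":1},{"translation":[0,0,0],"angular":[0,0,0],"hand":1}]' 20
python3 - <<'E'
from h import *
np.set_printoptions(precision=4,suppress=True)
shot('wrist','w1.png')
s=r.read_state(); print(s['time'],s['ee_pos'],R.from_quat(s['eef_rot']).as_matrix()[:,1],s['ft_force'])
for w in ['clip','clip_tab','rack','small_clip','eye']:
    for d in r.mark_of('wrist',w): print(w,np.round(d['point'],1),round(d['confidence'],2),atz('wrist',d['point'],.073 if 'tab' in w else 0 if w=='rack' else .031))
E
```

```text
time: 2.2
ee_pos: [0.5081, -0.2377, 0.2476]
eef_rot: [0.437, 0.556, -0.437, 0.556]
ft_force: [0.2, -0.3, 1.1]
width: 0.0868
2.25 [ 0.5075 -0.239   0.2475] [ 0.9719  0.2353 -0.0003] [ 0.1242 -0.7341 -0.4072]
clip [130.9 283.2] 0.87 [ 0.4982 -0.1839  0.031 ]
clip_tab [134.8 285.1] 0.61 [ 0.4997 -0.1855  0.073 ]
rack [187.9 284.7] 0.91 [ 0.5151 -0.2452  0.    ]
small_clip [186.8 282.2] 0.78 [ 0.5105 -0.2385  0.031 ]
eye [243.6 279.2] 0.72 [ 0.5221 -0.2991  0.031 ]
```

View pics/w1.png

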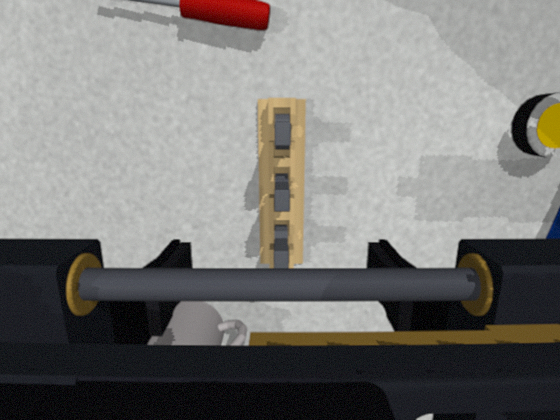

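```bash
python3 - <<'E'
import cv2
a=cv2.imread('pics/w1.png')
cv2.imwrite('pics/w1z.png',cv2.convertScaleAbs(cv2.resize(a[90:275,240:330],None,fx=3.2,fy=3.2,interpolation=cv2.INTER_CUBIC),alpha=1.6,beta=20)[:600])
E
```

```text
(no output)
```

View pics/w1z.png

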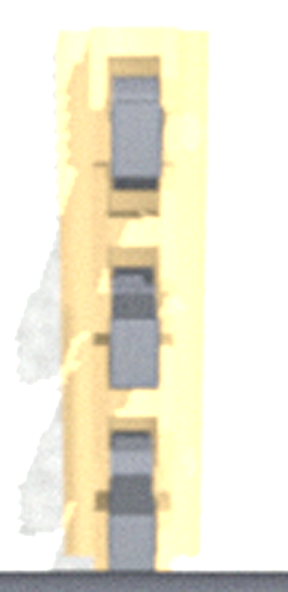

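```bash
python3 -m pendant '[{"translation":[-2.4,-0.3,-1.4],"angular":[2,-8.2,0],"hand":1},{"translation":[-2.4,-0.3,-1.4],"angular":[2,-8.2,0],"hand":1},{"translation":[-2.4,-0.3,-1.4],"angular":[2,-8.2,0],"hand":1},{"translation":[-2.4,-0.3,-1.4],"angular":[2,-8.2,0],"hand":1},{"translation":[-2.4,-0.3,-1.4],"angular":[2,-8.2,0],"hand":1},{"translation":[0,0,0],"angular":[0,0,0],"hand":1},{"translation":[0,0,0],"angular":[0,0,0],"hand":1}]' 20
python3 - <<'E'
from h import *
np.set_printoptions(precision=4,suppress=True)
a=shot('wrist','w2.png')
s=r.read_state(); print(s['time'],s['ee_pos'],R.from_quat(s['eef_rot']).as_matrix(),s['ft_force'])
for w in ['clip','clip_tab','clip_mouth','rack','small_clip','eye']:
    for d in r.mark_of('wrist',w): print(w,np.round(d['point'],1),round(d['confidence'],2),atz('wrist',d['point'],.073 if 'tab' in w else 0 if w=='rack' else .031))
E
```

```text
time: 3.2
ee_pos: [0.4048, -0.2484, 0.186]
eef_rot: [0.588, 0.403, -0.24, 0.659]
ft_force: [0.5, 0.2, 0.3]
width: 0.0872
3.25 [ 0.4059 -0.2481  0.1866] [[ 0.5592  0.7903  0.2507]
 [ 0.158   0.1952 -0.9679]
 [-0.8139  0.5808 -0.0157]] [ 0.1075 -0.3709  0.1108]
clip [153.5 272.5] 0.68 [ 0.4977 -0.1836  0.031 ]
clip_tab [154.6 303.8] 0.95 [ 0.5   -0.181  0.073]
clip_mouth [148.2 261.3] 0.85 [ 0.4847 -0.181   0.031 ]
rack [212.3 257.9] 0.94 [ 0.5153 -0.2431  0.    ]
small_clip [213.9 274.5] 0.8 [ 0.5132 -0.2385  0.031 ]
eye [270.2 275.7] 0.56 [ 0.5282 -0.2948  0.031 ]
eye [150.  261.8] 0.47 [ 0.4848 -0.1823  0.031 ]
eye [216.3 273. ] 0.21 [ 0.5117 -0.2409  0.031 ]
```

View pics/w2.png

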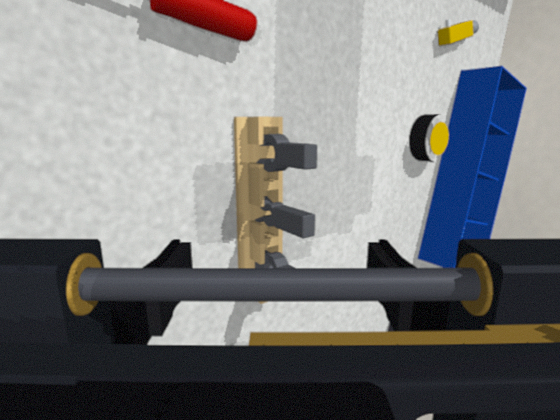

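```bash
python3 - <<'E'
import cv2
a=cv2.imread('pics/w2.png')
cv2.imwrite('pics/w2z.png',cv2.convertScaleAbs(cv2.resize(a[110:275,225:335],None,fx=3.6,fy=3.6,interpolation=cv2.INTER_CUBIC),alpha=1.6,beta=30))
E
```

```text
(no output)
```

View pics/w2z.png

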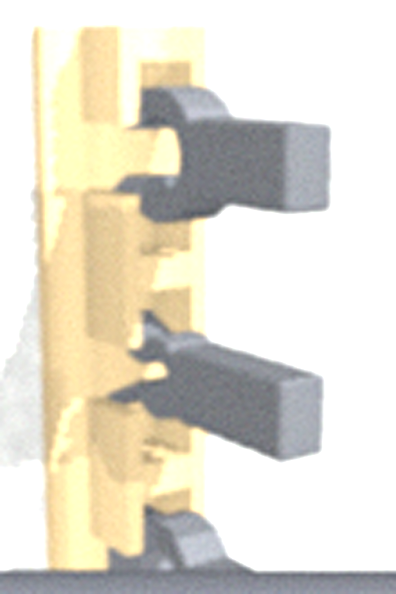

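```bash
cat >> h.py <<'E'
def need(yawdeg,pos=None):
    s=r.read_state(); c,sn=np.cos(np.radians(yawdeg)),np.sin(np.radians(yawdeg))
    T=np.array([[0,c,sn],[0,sn,-c],[-1,0,0]])
    rv=np.degrees((R.from_matrix(T)*R.from_quat(s['eef_rot']).inv()).as_rotvec())
    print('ee',np.round(s['ee_pos'],4),'rot',np.round(rv,2),'cm',None if pos is None else np.round((np.array(pos)-s['ee_pos'])*100,2),'t',s['time'],'F',np.round(s['ft_force'],1))
E
python3 -c "
from h import *
need(14,[.499,-.184,.19])"
```

```text
ee [ 0.406  -0.2476  0.1863] rot [-9.63 34.24 -0.34] cm [9.3  6.36 0.37] t 3.55 F [-0.1  0.1 -0.5]
```

```bash
python3 -m pendant '[{"translation":[1.5,1.06,1],"angular":[-1.9,6.8,-0.1],"hand":1},{"translation":[1.9,1.3,0],"angular":[-1.9,6.8,-0.1],"hand":1},{"translation":[1.9,1.3,0],"angular":[-1.9,6.8,-0.1],"hand":1},{"translation":[2,1.35,0],"angular":[-1.9,6.8,0],"hand":1},{"translation":[2,1.35,-0.6],"angular":[-2,6.9,0],"hand":1},{"translation":[0,0,0],"angular":[0,0,0],"hand":1},{"translation":[0,0,0],"angular":[0,0,0],"hand":1}]' 20
python3 - <<'E'
from h import *
np.set_printoptions(precision=4,suppress=True)
need(14,[.499,-.184,.079])
a=shot('wrist','w3.png')
for w in ['clip','clip_tab','clip_mouth','rack']:
    for d in r.mark_of('wrist',w): print(w,np.round(d['point'],1),round(d['confidence'],2),atz('wrist',d['point'],.073 if 'tab' in w else 0 if w=='rack' else .031))
E
```

```text
time: 4.25
ee_pos: [0.4919, -0.1863, 0.1863]
eef_rot: [0.45, 0.551, -0.418, 0.565]
ft_force: [-0.6, -0.5, 0.3]
width: 0.0872
ee [ 0.4919 -0.1863  0.1863] rot [-1.3   2.5  -0.24] cm [  0.71   0.23 -10.73] t 4.25 F [-0.6 -0.5  0.3]
clip [200.5 277. ] 0.87 [ 0.496  -0.1854  0.031 ]
clip_mouth [189.9 276.7] 0.64 [ 0.4933 -0.1773  0.031 ]
rack [255.  274.7] 0.67 [ 0.5099 -0.247   0.    ]
```

View pics/w3.png

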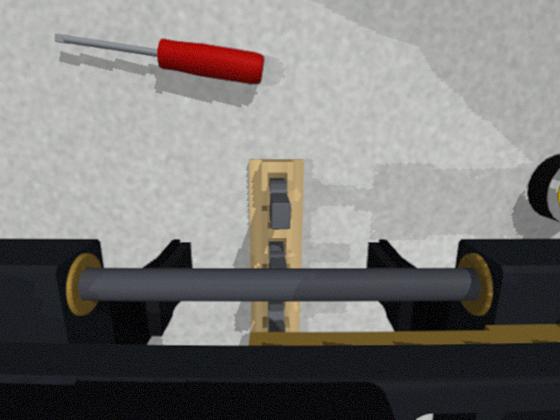

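```bash
python3 - <<'E'
import cv2
a=cv2.imread('pics/w3.png')
cv2.imwrite('pics/w3z.png',cv2.convertScaleAbs(cv2.resize(a[150:250,235:315],None,fx=6,fy=6,interpolation=cv2.INTER_CUBIC),alpha=1.6,beta=20))
E
```

```text
(no output)
```

View pics/w3z.png

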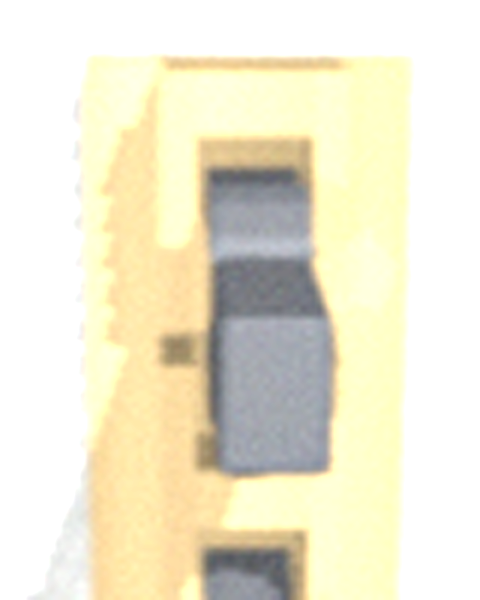

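```bash
python3 - <<'E'
from h import *
np.set_printoptions(precision=4,suppress=True)
f=lambda x,y:[150+y/6,235+x/6]
for p in [(218,318),(330,318),(330,472),(218,472),(274,395)]: print(atz('wrist',f(*p),.083))
a=atz('wrist',f(87,60),.012);b=atz('wrist',f(410,60),.012);c=atz('wrist',f(89,590),.012);d=atz('wrist',f(408,590),.012);print(a,b,c,d)
print(np.degrees(np.arctan2(*(b-a)[1::-1])),np.degrees(np.arctan2(*(a-c)[1::-1]))-90,np.degrees(np.arctan2(*(b-d)[1::-1]))-90)
c=atz('wrist',f(274,395),.083)
need(14,[c[0],c[1],.079])
E
```

```text
[ 0.4874 -0.1779  0.083 ]
[ 0.5003 -0.1749  0.083 ]
[ 0.5051 -0.1934  0.083 ]
[ 0.4919 -0.1965  0.083 ]
[ 0.4962 -0.1856  0.083 ]
[ 0.4652 -0.1601  0.012 ] [ 0.5118 -0.1488  0.012 ] [ 0.4838 -0.2412  0.012 ] [ 0.533  -0.2299  0.012 ]
13.585412942537976 12.939171595008617 14.65225161131876
ee [ 0.4903 -0.1888  0.1877] rot [-1.09  2.58  0.06] cm [  0.59   0.33 -10.87] t 4.5 F [ 0.1 -0.1 -0.1]
```

```bash
python3 -m pendant '[{"translation":[0.5,0.3,-1],"angular":[-1.1,2.6,-0.1],"hand":1},{"translation":[0,0,-2.5],"angular":[0,0,0],"hand":1},{"translation":[0,0,-2.5],"angular":[0,0,0],"hand":1},{"translation":[0,0,0],"angular":[0,0,0],"hand":1},{"translation":[0,0,0],"angular":[0,0,0],"hand":1}]' 25
python3 - <<'E'
from h import *
a=shot('wrist','w4.png')
need(13.7,[.496,-.1855,.079])
E
```

```text
time: 5.0
ee_pos: [0.4958, -0.1853, 0.128]
eef_rot: [0.436, 0.557, -0.436, 0.556]
ft_force: [-0.6, -1.0, -0.5]
width: 0.087
ee [ 0.4964 -0.1853  0.1286] rot [-0.01  0.01 -0.21] cm [-0.04 -0.02 -4.96] t 5.05 F [ 1.  -0.7  0.2]
```

View pics/w4.png

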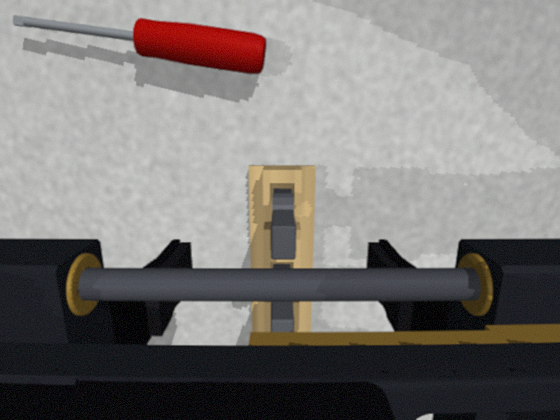

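```bash
python3 - <<'E'
from h import *
print(atz('wrist',[241,284],.083)); s=r.read_state()['ee_pos']; print(s,proj('wrist',[[s[0],s[1],.083]]))
E
```

```text
[ 0.49847472 -0.18137744  0.083     ]
[ 0.49635716 -0.18531292  0.1286398 ] [[246.64809268 278.55970241]]
```

```bash
python3 -m pendant '[{"translation":[0.2,0.25,-1],"angular":[0,0,-0.2],"hand":1},{"translation":[0,0,-2],"angular":[0,0,0],"hand":1},{"translation":[0,0,-1.9],"angular":[0,0,0],"hand":1},{"translation":[0,0,0],"angular":[0,0,0],"hand":1},{"translation":[0,0,0],"angular":[0,0,0],"hand":-0.3},{"translation":[0,0,0],"angular":[0,0,0],"hand":-0.5}]' 25
python3 - <<'E'
from h import *
need(13.7,[.496,-.1855,.079]); print(r.read_state()['width'])
a=shot('wrist','w5.png')
E
```

```text
time: 5.65
ee_pos: [0.4989, -0.1823, 0.0794]
eef_rot: [0.437, 0.556, -0.436, 0.556]
ft_force: [0.0, 0.2, 0.8]
width: 0.0778
ee [ 0.4989 -0.1823  0.0794] rot [-0.02  0.03 -0.06] cm [-0.29 -0.32 -0.04] t 5.65 F [0.  0.2 0.8]
0.07777886524111206
```

View pics/w5.png

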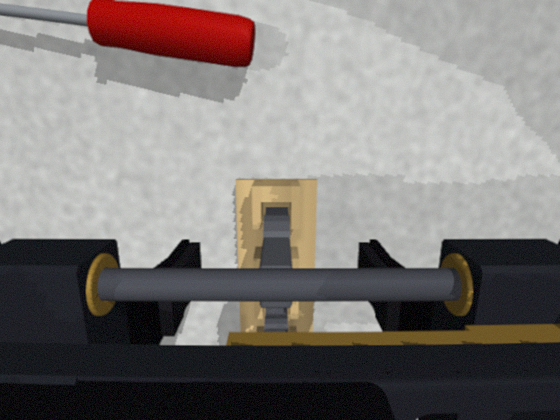

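```bash
python3 -m pendant '[{"translation":[0,0,0],"angular":[0,0,0],"hand":-1},{"translation":[0,0,0],"angular":[0,0,0],"hand":-1},{"translation":[0,0,0],"angular":[0,0,0],"hand":-1},{"translation":[0,0,0],"angular":[0,0,0],"hand":-1},{"translation":[0,0,0],"angular":[0,0,0],"hand":-1},{"translation":[0,0,0],"angular":[0,0,0],"hand":-1},{"translation":[0,0,0],"angular":[0,0,0],"hand":-1},{"translation":[0,0,0],"angular":[0,0,0],"hand":-1},{"translation":[0,0,0],"angular":[0,0,0],"hand":-1},{"translation":[0,0,0],"angular":[0,0,0],"hand":-1}]' 25
```

```text
time: 6.7
ee_pos: [0.4981, -0.1822, 0.0781]
eef_rot: [0.436, 0.557, -0.436, 0.556]
ft_force: [0.1, -1.0, -0.1]
width: 0.0135
```

```bash
python3 -m pendant '[{"translation":[0,0,1],"angular":[0,0,0],"hand":-1},{"translation":[0,0,2],"angular":[0,0,0],"hand":-1},{"translation":[0,0,3],"angular":[0,0,0],"hand":-1},{"translation":[0,0,4],"angular":[0,0,0],"hand":-1},{"translation":[0,0,4],"angular":[0,0,0],"hand":-1},{"translation":[1,4.2,0],"angular":[0,0,-3.9],"hand":-1},{"translation":[1,4.2,0],"angular":[0,0,-3.9],"hand":-1},{"translation":[1,4.2,0],"angular":[0,0,-3.9],"hand":-1},{"translation":[1,4.2,0],"angular":[0,0,-3.9],"hand":-1},{"translation":[1,4.2,0],"angular":[0,0,-3.9],"hand":-1},{"translation":[1,4.2,0],"angular":[0,0,-3.9],"hand":-1},{"translation":[1,4.2,0],"angular":[0,0,-3.9],"hand":-1},{"translation":[1,4.2,0],"angular":[0,0,-3.8],"hand":-1},{"translation":[0,0,0],"angular":[0,0,0],"hand":-1},{"translation":[0,0,0],"angular":[0,0,0],"hand":-1}]' 25
python3 - <<'E'
from h import *
np.set_printoptions(precision=4,suppress=True)
need(-17.4); print(r.read_state()['width'])
a=shot('wrist','w6.png'); shot('scene','s6.png')
for w,z in [('jig',0),('neck_mid',.07),('thick_mid',.07),('wheel',0)]:
    for d in r.mark_of('wrist',w): print(w,np.round(d['point'],1),round(d['confidence'],2),atz('wrist',d['point'],z))
E
```

```text
time: 8.2
ee_pos: [0.5778, 0.1551, 0.2186]
eef_rot: [0.569, 0.42, -0.569, 0.419]
ft_force: [0.0, -0.9, -1.8]
width: 0.0136
ee [0.5778 0.1551 0.2186] rot [-0.11 -0.04 -0.22] cm None t 8.2 F [ 0.  -0.9 -1.8]
0.01364562182817228
jig [145.6 245.9] 0.59 [0.5591 0.2023 0.    ]
neck_mid [154.7 315.1] 0.79 [0.618  0.1818 0.07  ]
```

View pics/w6.png

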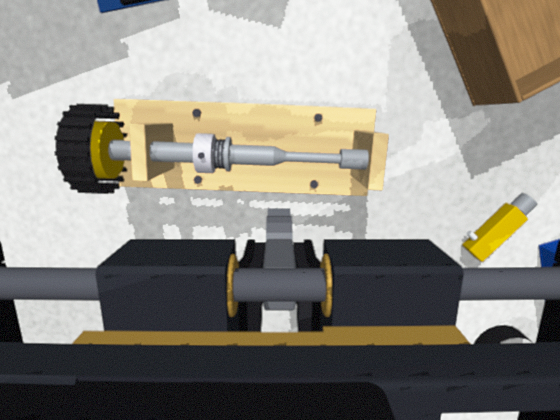

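View pics/s6.png

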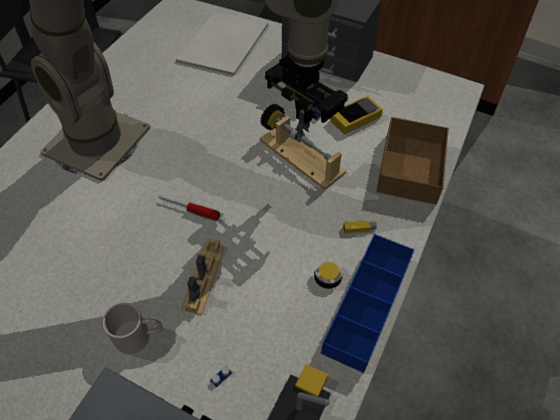

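```bash
python3 - <<'E'
import cv2
a=cv2.imread('pics/w6.png')
b=a[95:200,100:400]; cv2.imwrite('pics/w6z.png',cv2.resize(b[30:90,30:280],None,fx=3.2,fy=3.2,interpolation=cv2.INTER_CUBIC))
c=a[195:320,230:330];cv2.imwrite('pics/w6c.png',cv2.convertScaleAbs(cv2.resize(c,None,fx=4.5,fy=4.5,interpolation=cv2.INTER_CUBIC),alpha=2,beta=20))
E
```

```text
(no output)
```

View pics/w6z.png

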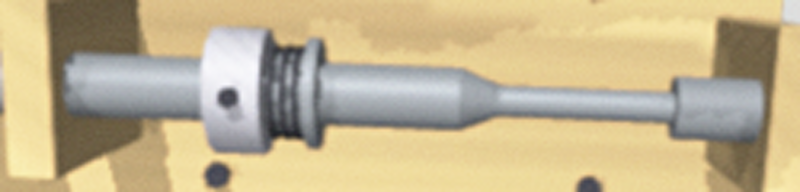

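View pics/w6c.png

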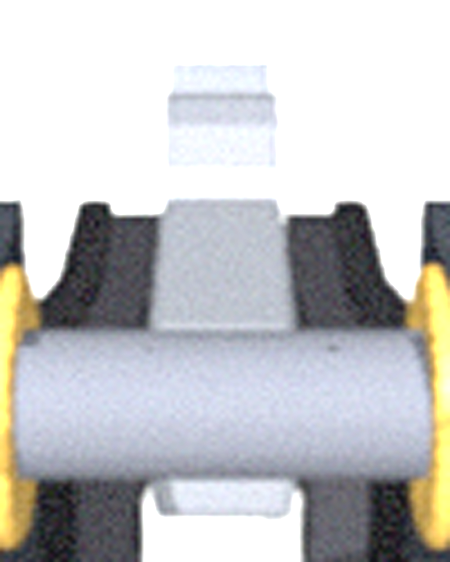

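```bash
python3 - <<'E'
from h import *
np.set_printoptions(precision=4,suppress=True)
s=r.read_state(); p=s['ee_pos']; M=R.from_quat(s['eef_rot']).as_matrix()
f=lambda x,y:[125+y/3.2,130+x/3.2]
A={}
for x,y in [(75,84.5),(322,91),(340,92),(455,98),(500,101),(660,106),(675,106.5),(760,110.5)]:
    A[x]=atz('wrist',f(x,y),.07); print(x,A[x], M.T@(A[x]-p))
P=np.array([A[k] for k in A])[:,:2]; u=np.linalg.svd(P-P.mean(0))[2][0]; u*=np.sign(u[0]); print('yaw',np.degrees(np.arctan2(u[1],u[0])))
n=(A[500]+A[675])/2; print('neck mid',n,'len',np.linalg.norm(A[500]-A[675]),'washer',62-np.dot(n[:2]-A[322][:2],u))
g=lambda x,y:[195+y/4.5,230+x/4.5]
for x,y in [(165,515),(290,515),(150,325),(295,325)]:
    print('tab',M.T@(atz('wrist',g(x,y),p[2]+.004)-p))
E
```

```text
75 [0.4939 0.2241 0.07  ] [ 0.1485 -0.1019 -0.043 ]
322 [0.5531 0.2036 0.07  ] [ 0.1485 -0.0392 -0.0411]
340 [0.5574 0.202  0.07  ] [ 0.1484 -0.0347 -0.0409]
455 [0.5846 0.1918 0.07  ] [ 0.1484 -0.0056 -0.0393]
500 [0.5953 0.1877 0.07  ] [ 0.1484  0.0057 -0.0386]
660 [0.6336 0.1743 0.07  ] [ 0.1484  0.0463 -0.0373]
675 [0.6372 0.1731 0.07  ] [ 0.1484  0.0501 -0.0372]
760 [0.6576 0.1656 0.07  ] [ 0.1484  0.0718 -0.0362]
yaw -19.74491038045686
neck mid [0.6162 0.1804 0.07  ] len 0.04441362579866887 washer 61.93274476770462
tab [-0.004  -0.0054  0.0095]
tab [-0.004   0.0064  0.0095]
tab [-0.004  -0.0066 -0.0099]
tab [-0.004   0.0066 -0.0099]
```

```bash
python3 -m pendant '[{"translation":[1.3,0.85,0],"angular":[0,0,-0.7],"hand":-1},{"translation":[1.3,0.85,0],"angular":[0,0,-0.7],"hand":-1},{"translation":[1.24,0.83,-1],"angular":[0,0,-0.6],"hand":-1},{"translation":[0,0,-2],"angular":[0,0,0],"hand":-1},{"translation":[0,0,-2],"angular":[0,0,0],"hand":-1},{"translation":[0,0,0],"angular":[0,0,0],"hand":-1},{"translation":[0,0,0],"angular":[0,0,0],"hand":-1}]' 25
python3 - <<'E'
from h import *
np.set_printoptions(precision=4,suppress=True)
need(-19.7,[.6162,.1804,.165]); print(r.read_state()['width'])
a=shot('wrist','w7.png'); shot('scene','s7.png')
E
```

```text
time: 9.2
ee_pos: [0.6166, 0.1786, 0.1686]
eef_rot: [0.577, 0.409, -0.577, 0.408]
ft_force: [-0.7, -0.1, 0.6]
width: 0.0139
ee [0.6166 0.1786 0.1686] rot [-0.08 -0.04 -0.32] cm [-0.04  0.18 -0.36] t 9.2 F [-0.7 -0.1  0.6]
0.013917259577271295
```

View pics/w7.png

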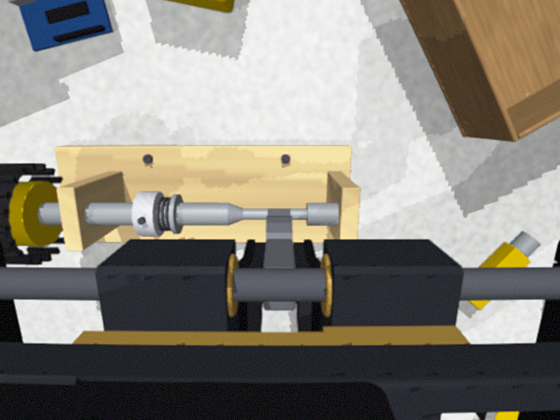

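```bash
python3 - <<'E'
import cv2
a=cv2.imread('pics/w7.png')
b=a[180:265,125:365]; cv2.imwrite('pics/w7z.png',cv2.resize(b,None,fx=3.3,fy=3.3,interpolation=cv2.INTER_CUBIC))
cv2.imwrite('pics/s7z.png',cv2.resize(cv2.imread('pics/s7.png')[60:200,230:370],None,fx=4,fy=4,interpolation=cv2.INTER_CUBIC))
E
```

```text
(no output)
```

View pics/w7z.png

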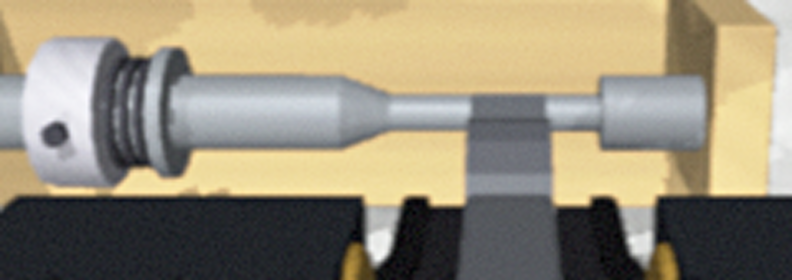

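View pics/s7z.png

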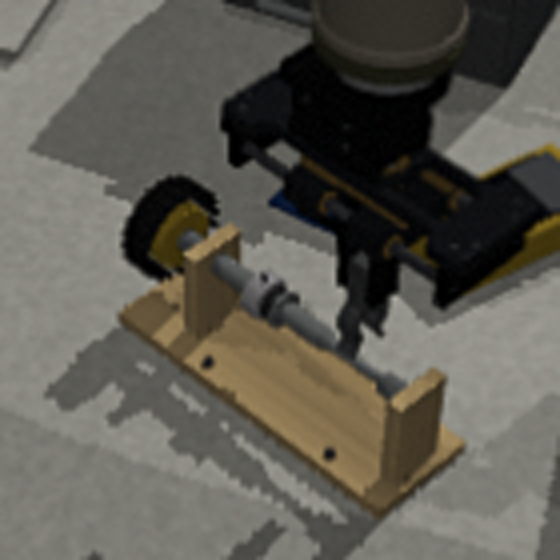

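```bash
python3 - <<'E'
from h import *
np.set_printoptions(precision=4,suppress=True)
s=r.read_state(); p=s['ee_pos']; M=R.from_quat(s['eef_rot']).as_matrix()
f=lambda x,y:[180+y/3.3,125+x/3.3]
A={}
for x,y in [(188,110),(345,111),(390,111.5),(602,112.5),(700,113)]:
    A[x]=atz('wrist',f(x,y),.07); print(x,A[x], M.T@(A[x]-p))
n=(A[390]+A[602])/2;print(n)
# predicted clip foot outer edge top etc: foot +y tip (z -26,y +-13..17)
for q in [(.0535+.02,-.007,-.013),(.0735,.007,-.013),(.0735,-.007,-.017),(.0735,.007,-.017)]:
    w=p+M@np.array(q); x=proj('wrist',[w])[0]; print(q,(x[1]-125)*3.3,(x[0]-180)*3.3)
E
```

```text
188 [0.5543 0.206  0.07  ] [ 0.0996 -0.0682 -0.0043]
345 [0.5858 0.1947 0.07  ] [ 0.0997 -0.0348 -0.0041]
390 [0.5947 0.1914 0.07  ] [ 0.0997 -0.0253 -0.004 ]
602 [0.637  0.1762 0.07  ] [ 0.0997  0.0197 -0.0037]
700 [0.6566 0.1692 0.07  ] [ 0.0997  0.0405 -0.0036]
[0.6159 0.1838 0.07  ]
(0.0735, -0.007, -0.013) 472.009249876226 102.36696691816897
(0.0735, 0.007, -0.013) 546.4186106745658 102.3220005981391
(0.0735, -0.007, -0.017) 471.82939599894803 81.73573357894966
(0.0735, 0.007, -0.017) 546.5845210077348 81.69097637451051
```

```bash
python3 -m pendant '[{"translation":[-0.07,0.4,0],"angular":[0,0,-0.3],"hand":-1},{"translation":[0,0,-1],"angular":[0,0,0],"hand":-1},{"translation":[0,0,-0.8],"angular":[0,0,0],"hand":-1},{"translation":[0,0,0],"angular":[0,0,0],"hand":-1},{"translation":[0,0,0],"angular":[0,0,0],"hand":-1}]' 25
python3 - <<'E'
from h import *
np.set_printoptions(precision=4,suppress=True)
need(-19.9)
a=shot('wrist','w8.png')
cv2.imwrite('pics/w8z.png',cv2.resize(a[180:265,125:365,::-1],None,fx=3.3,fy=3.3,interpolation=cv2.INTER_CUBIC))
E
```

```text
time: 9.8
ee_pos: [0.6156, 0.183, 0.1497]
eef_rot: [-0.578, -0.408, 0.578, -0.407]
ft_force: [0.6, -0.4, 0.0]
width: 0.0137
ee [0.6156 0.183  0.1497] rot [-0.08 -0.07 -0.26] cm None t 9.8 F [ 0.6 -0.4  0. ]
```

View pics/w8z.png

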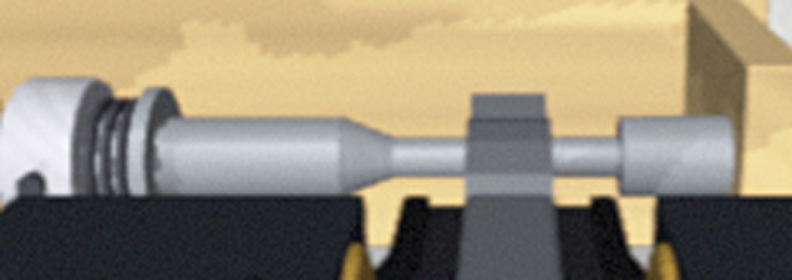

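```bash
python3 - <<'E'
from h import *
np.set_printoptions(precision=4,suppress=True)
s=r.read_state(); p=s['ee_pos']; M=R.from_quat(s['eef_rot']).as_matrix()
f=lambda x,y:[180+y/3.3,125+x/3.3]
for x,y,z in [(200,154,.07),(340,155.5,.07),(390,157,.07),(618,158,.07),(730,155,.07),(508,95,p[2]-.0735)]:
    A=atz('wrist',f(x,y),z); print(x,A, M.T@(A-p))
E
```

```text
200 [0.5586 0.2043 0.07  ] [ 0.0802 -0.0609 -0.0007]
340 [0.5845 0.1948 0.07  ] [ 0.0801 -0.0333 -0.0004]
390 [0.5937 0.1912 0.07  ] [ 0.0801 -0.0234 -0.0001]
618 [0.6358 0.1759 0.07  ] [0.0801 0.0214 0.0001]
730 [0.6568 0.1691 0.07  ] [ 0.08    0.0434 -0.0005]
508 [0.6204 0.1969 0.0766] [ 0.0735 -0.0002 -0.0144]
```

```bash
python3 -m pendant '[{"translation":[0,0,-0.4],"angular":[0,0,-0.2],"hand":-1},{"translation":[0,0,-0.4],"angular":[0,0,0],"hand":-1},{"translation":[0,0,-0.4],"angular":[0,0,0],"hand":-1},{"translation":[0,0,0],"angular":[0,0,0],"hand":-1}]' 25
python3 -m pendant '[{"translation":[0,0,-0.2],"angular":[0,0,0],"hand":-1},{"translation":[0,0,-0.2],"angular":[0,0,0],"hand":-1},{"translation":[0,0,-0.2],"angular":[0,0,0],"hand":-1}]' 25
python3 -m pendant '[{"translation":[0,0,-0.2],"angular":[0,0,0],"hand":-1},{"translation":[0,0,-0.2],"angular":[0,0,0],"hand":-1},{"translation":[0,0,-0.2],"angular":[0,0,0],"hand":-1}]' 25
python3 -m pendant '[{"translation":[0,0,-0.2],"angular":[0,0,0],"hand":-1},{"translation":[0,0,-0.2],"angular":[0,0,0],"hand":-1},{"translation":[0,0,-0.2],"angular":[0,0,0],"hand":-1},{"translation":[0,0,0],"angular":[0,0,0],"hand":-1}]' 25
```

```text
time: 10.25
ee_pos: [0.6154, 0.1829, 0.1373]
eef_rot: [-0.578, -0.407, 0.579, -0.406]
ft_force: [0.1, 0.2, -0.7]
width: 0.0137
time: 10.55
ee_pos: [0.6158, 0.1831, 0.1321]
eef_rot: [0.579, 0.407, -0.578, 0.406]
ft_force: [-0.4, 0.0, 0.2]
width: 0.0141
time: 10.85
ee_pos: [0.6158, 0.183, 0.126]
eef_rot: [0.579, 0.407, -0.579, 0.406]
ft_force: [-0.3, 0.0, -0.1]
width: 0.0136
time: 11.25
ee_pos: [0.6156, 0.183, 0.1198]
eef_rot: [0.579, 0.407, -0.579, 0.406]
ft_force: [-0.6, -0.1, -0.1]
width: 0.0138
```

```bash
python3 -m pendant '[{"translation":[0,0,-0.2],"angular":[0,0,0],"hand":-1},{"translation":[0,0,-0.2],"angular":[0,0,0],"hand":-1},{"translation":[0,0,0],"angular":[0,0,0],"hand":-1}]' 25
for i in 1 ; do :; done
python3 -m pendant '[{"translation":[0,0,-0.1],"angular":[0,0,0],"hand":-1},{"translation":[0,0,-0.1],"angular":[0,0,0],"hand":-1},{"translation":[0,0,0],"angular":[0,0,0],"hand":-1}]' 25
python3 -m pendant '[{"translation":[0,0,-0.05],"angular":[0,0,0],"hand":-1},{"translation":[0,0,0],"angular":[0,0,0],"hand":-1}]' 25
```

```text
time: 11.55
ee_pos: [0.6156, 0.183, 0.1158]
eef_rot: [0.579, 0.407, -0.579, 0.406]
ft_force: [0.5, 0.3, -1.0]
width: 0.0138
time: 11.85
ee_pos: [0.6157, 0.183, 0.114]
eef_rot: [0.579, 0.407, -0.579, 0.406]
ft_force: [-0.3, 0.6, -0.5]
width: 0.0134
time: 12.05
ee_pos: [0.6158, 0.1831, 0.1136]
eef_rot: [0.579, 0.407, -0.578, 0.406]
ft_force: [-0.8, -0.8, -1.4]
width: 0.0137
```

```bash
python3 -m pendant '[{"translation":[0,0,-0.05],"angular":[0,0,0],"hand":-1},{"translation":[0,0,-0.05],"angular":[0,0,0],"hand":-1},{"translation":[0,0,0],"angular":[0,0,0],"hand":-1}]' 25
python3 -m pendant '[{"translation":[0,0,-0.05],"angular":[0,0,0],"hand":-1},{"translation":[0,0,0],"angular":[0,0,0],"hand":-1}]' 25
python3 -m pendant '[{"translation":[0,0,-0.05],"angular":[0,0,0],"hand":-1},{"translation":[0,0,0],"angular":[0,0,0],"hand":-1}]' 25
```

```text
time: 12.35
ee_pos: [0.6158, 0.1831, 0.1126]
eef_rot: [0.579, 0.407, -0.579, 0.406]
ft_force: [-1.3, 0.1, -1.6]
width: 0.014
time: 12.55
ee_pos: [0.6158, 0.1831, 0.1122]
eef_rot: [0.579, 0.407, -0.578, 0.406]
ft_force: [0.0, 0.4, -0.2]
width: 0.014
time: 12.75
ee_pos: [0.6159, 0.1831, 0.112]
eef_rot: [0.579, 0.407, -0.578, 0.406]
ft_force: [-1.4, -0.2, 4.0]
width: 0.0139
```

```bash
python3 -m pendant '[{"translation":[0,0,0.2],"angular":[0,0,0],"hand":-1},{"translation":[0,0,0.2],"angular":[0,0,0],"hand":-1},{"translation":[0,0,0.2],"angular":[0,0,0],"hand":-1},{"translation":[0,0,0],"angular":[0,0,0],"hand":-1},{"translation":[0,0,0],"angular":[0,0,0],"hand":-1}]' 25
python3 - <<'E'
from h import *
np.set_printoptions(precision=4,suppress=True)
need(-20)
a=shot('wrist','w9.png')
s=r.read_state(); p=s['ee_pos']; M=R.from_quat(s['eef_rot']).as_matrix()
cv2.imwrite('pics/w9z.png',cv2.resize(a[180:265,60:300,::-1],None,fx=3.3,fy=3.3,interpolation=cv2.INTER_CUBIC))
shot('top','t9.png')
E
```

```text
time: 13.25
ee_pos: [0.6158, 0.1831, 0.1177]
eef_rot: [0.579, 0.407, -0.578, 0.406]
ft_force: [-1.7, -0.4, 0.6]
width: 0.0137
ee [0.6158 0.1831 0.1177] rot [-0.09 -0.02 -0.16] cm None t 13.25 F [-1.7 -0.4  0.6]
```

View pics/w9.png

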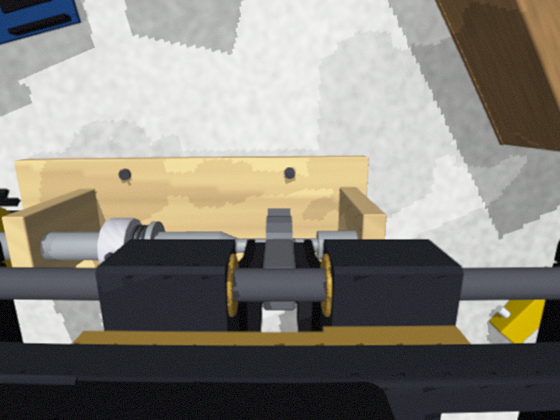

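Clip (col 279) sits round the neck, with stub at col 335 and the washer at col 155. Now I slide it along.

```bash
python3 -m pendant '[{"translation":[-0.47,0.17,0],"angular":[0,0,0],"hand":-1},{"translation":[-0.47,0.17,0.04],"angular":[0,0,0],"hand":-1},{"translation":[-0.28,0.1,0],"angular":[0,0,0],"hand":-1},{"translation":[0,0,0],"angular":[0,0,0],"hand":-1}]' 25
python3 -m pendant '[{"translation":[-0.28,0.1,0],"angular":[0,0,0],"hand":-1},{"translation":[-0.28,0.1,0],"angular":[0,0,0],"hand":-1},{"translation":[0,0,0],"angular":[0,0,0],"hand":-1}]' 25
python3 -m pendant '[{"translation":[-0.28,0.1,0],"angular":[0,0,0],"hand":-1},{"translation":[-0.28,0.1,0],"angular":[0,0,0],"hand":-1},{"translation":[0,0,0],"angular":[0,0,0],"hand":-1}]' 25
```

```text
time: 13.75
ee_pos: [0.6031, 0.1879, 0.1182]
eef_rot: [0.579, 0.407, -0.578, 0.406]
ft_force: [0.8, 0.5, -1.4]
width: 0.0138
time: 14.05
ee_pos: [0.5976, 0.1898, 0.1181]
eef_rot: [0.579, 0.407, -0.578, 0.406]
ft_force: [-0.8, 0.2, -0.1]
width: 0.0139
time: 14.35
ee_pos: [0.592, 0.1918, 0.1181]
eef_rot: [0.579, 0.407, -0.578, 0.406]
ft_force: [0.1, 0.1, -0.3]
width: 0.0138
```

```bash
python3 -m pendant '[{"translation":[-0.28,0.1,0],"angular":[0,0,0],"hand":-1},{"translation":[-0.28,0.1,0],"angular":[0,0,0],"hand":-1},{"translation":[-0.28,0.1,0],"angular":[0,0,0],"hand":-1},{"translation":[0,0,0],"angular":[0,0,0],"hand":-1}]' 25
python3 -m pendant '[{"translation":[-0.28,0.1,0],"angular":[0,0,0],"hand":-1},{"translation":[-0.28,0.1,0],"angular":[0,0,0],"hand":-1},{"translation":[-0.28,0.1,0],"angular":[0,0,0],"hand":-1},{"translation":[0,0,0],"angular":[0,0,0],"hand":-1}]' 25
python3 - <<'E'
from h import *
need(-20)
a=shot('wrist','w10.png')
E
```

```text
time: 14.75
ee_pos: [0.5836, 0.1948, 0.1181]
eef_rot: [0.579, 0.407, -0.578, 0.406]
ft_force: [0.1, 0.2, -0.6]
width: 0.0138
time: 15.15
ee_pos: [0.5752, 0.1978, 0.1181]
eef_rot: [0.579, 0.407, -0.578, 0.406]
ft_force: [-0.7, 0.9, -0.7]
width: 0.014
ee [0.5752 0.1978 0.1181] rot [-0.09 -0.03 -0.19] cm None t 15.15 F [-0.7  0.9 -0.7]
```

View pics/w10.png

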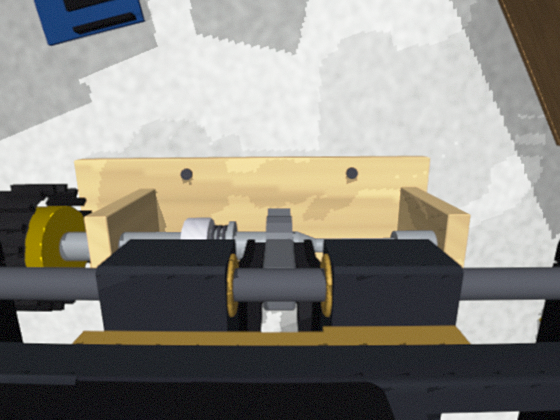

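```bash
python3 -m pendant '[{"translation":[-0.28,0.1,0],"angular":[0,0,0],"hand":-1},{"translation":[-0.28,0.1,0],"angular":[0,0,0],"hand":-1},{"translation":[-0.28,0.1,0],"angular":[0,0,0],"hand":-1},{"translation":[0,0,0],"angular":[0,0,0],"hand":-1}]' 25
python3 -m pendant '[{"translation":[-0.094,0.034,0],"angular":[0,0,0],"hand":-1},{"translation":[0,0,0],"angular":[0,0,0],"hand":-1}]' 25
python3 -m pendant '[{"translation":[-0.094,0.034,0],"angular":[0,0,0],"hand":-1},{"translation":[0,0,0],"angular":[0,0,0],"hand":-1}]' 25
```

```text
time: 15.6
ee_pos: [0.5667, 0.2008, 0.1181]
eef_rot: [0.579, 0.407, -0.578, 0.406]
ft_force: [-0.5, 0.5, -0.7]
width: 0.0136
time: 15.8
ee_pos: [0.5662, 0.2009, 0.1181]
eef_rot: [0.579, 0.407, -0.578, 0.406]
ft_force: [-0.4, -0.0, -1.4]
width: 0.0138
time: 16.0
ee_pos: [0.5652, 0.2012, 0.1181]
eef_rot: [0.579, 0.407, -0.578, 0.406]
ft_force: [-0.4, -0.1, -0.5]
width: 0.0136
```

```bash
for i in 1; do python3 -m pendant '[{"translation":[-0.094,0.034,0],"angular":[0,0,0],"hand":-1},{"translation":[0,0,0],"angular":[0,0,0],"hand":-1}]' 25; done
python3 -m pendant '[{"translation":[-0.094,0.034,0],"angular":[0,0,0],"hand":-1},{"translation":[0,0,0],"angular":[0,0,0],"hand":-1}]' 25
python3 - <<'E'
from h import *
need(-20)
a=shot('wrist','w11.png')
cv2.imwrite('pics/w11z.png',cv2.resize(a[195:265,160:340,::-1],None,fx=4.4,fy=4.4,interpolation=cv2.INTER_CUBIC))
E
```

```text
time: 16.2
ee_pos: [0.5643, 0.2016, 0.1181]
eef_rot: [0.579, 0.407, -0.578, 0.406]
ft_force: [-0.6, 0.2, 0.3]
width: 0.0138
time: 16.4
ee_pos: [0.5633, 0.2019, 0.1181]
eef_rot: [0.579, 0.407, -0.578, 0.406]
ft_force: [0.1, -0.4, -0.4]
width: 0.0138
ee [0.5633 0.2019 0.1181] rot [-0.09 -0.03 -0.17] cm None t 16.4 F [ 0.1 -0.4 -0.4]
```

View pics/w11z.png

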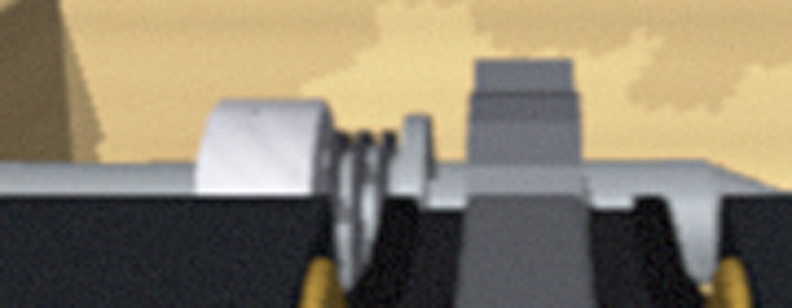

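```bash
python3 -m pendant '[{"translation":[-0.094,0.034,0],"angular":[0,0,0],"hand":-1},{"translation":[-0.094,0.034,0],"angular":[0,0,0],"hand":-1},{"translation":[0,0,0],"angular":[0,0,0],"hand":-1}]' 25
python3 -m pendant '[{"translation":[-0.094,0.034,0],"angular":[0,0,0],"hand":-1},{"translation":[0,0,0],"angular":[0,0,0],"hand":-1}]' 25
python3 -m pendant '[{"translation":[-0.047,0.017,0],"angular":[0,0,0],"hand":-1},{"translation":[0,0,0],"angular":[0,0,0],"hand":-1}]' 25
python3 -m pendant '[{"translation":[-0.047,0.017,0],"angular":[0,0,0],"hand":-1},{"translation":[0,0,0],"angular":[0,0,0],"hand":-1}]' 25
```

```text
time: 16.75
ee_pos: [0.5614, 0.2027, 0.1181]
eef_rot: [0.579, 0.407, -0.578, 0.406]
ft_force: [-0.5, 0.1, -0.0]
width: 0.0138
time: 16.95
ee_pos: [0.5605, 0.203, 0.1181]
eef_rot: [0.579, 0.407, -0.578, 0.406]
ft_force: [-0.4, -0.3, 0.2]
width: 0.0139
time: 17.15
ee_pos: [0.5601, 0.2031, 0.1181]
eef_rot: [0.579, 0.407, -0.578, 0.406]
ft_force: [0.8, 0.1, -0.3]
width: 0.0139
time: 17.35
ee_pos: [0.5596, 0.2033, 0.1181]
eef_rot: [0.579, 0.407, -0.578, 0.406]
ft_force: [-0.5, -0.6, -0.1]
width: 0.0135
```

```bash
python3 -m pendant '[{"translation":[-0.047,0.017,0],"angular":[0,0,0],"hand":-1},{"translation":[0,0,0],"angular":[0,0,0],"hand":-1}]' 25
python3 -m pendant '[{"translation":[-0.047,0.017,0],"angular":[0,0,0],"hand":-1},{"translation":[0,0,0],"angular":[0,0,0],"hand":-1}]' 25
python3 -m pendant '[{"translation":[-0.047,0.017,0],"angular":[0,0,0],"hand":-1},{"translation":[0,0,0],"angular":[0,0,0],"hand":-1}]' 25
```

```text
time: 17.55
ee_pos: [0.5592, 0.2034, 0.1181]
eef_rot: [0.579, 0.407, -0.578, 0.406]
ft_force: [-0.2, 0.0, 0.3]
width: 0.0137
time: 17.75
ee_pos: [0.5587, 0.2036, 0.1181]
eef_rot: [0.579, 0.407, -0.578, 0.406]
ft_force: [0.4, 1.3, -0.4]
width: 0.0135
time: 17.95
ee_pos: [0.5586, 0.2036, 0.1181]
eef_rot: [0.579, 0.407, -0.578, 0.406]
ft_force: [1.7, -0.8, -1.9]
width: 0.0142
```

```bash
python3 -m pendant '[{"translation":[-0.047,0.017,0],"angular":[0,0,0],"hand":-1},{"translation":[0,0,0],"angular":[0,0,0],"hand":-1}]' 25
python3 -m pendant '[{"translation":[-0.047,0.017,0],"angular":[0,0,0],"hand":-1},{"translation":[0,0,0],"angular":[0,0,0],"hand":-1}]' 25
```

```text
time: 18.15
ee_pos: [0.5582, 0.2037, 0.1181]
eef_rot: [0.579, 0.407, -0.578, 0.406]
ft_force: [3.7, -1.0, -2.4]
width: 0.014
time: 18.35
ee_pos: [0.5579, 0.2038, 0.1182]
eef_rot: [0.579, 0.407, -0.578, 0.406]
ft_force: [4.0, -0.5, -3.6]
width: 0.0141
```

```bash
python3 -m pendant '[{"translation":[-0.047,0.017,0],"angular":[0,0,0],"hand":-1},{"translation":[0,0,0],"angular":[0,0,0],"hand":-1}]' 25
python3 -m pendant '[{"translation":[-0.047,0.017,0],"angular":[0,0,0],"hand":-1},{"translation":[0,0,0],"angular":[0,0,0],"hand":-1}]' 25
python3 -c "
from h import *
need(-20);print(r.read_state()['torque'])"
```

```text
time: 18.55
ee_pos: [0.5577, 0.2039, 0.1182]
eef_rot: [0.579, 0.406, -0.578, 0.406]
ft_force: [6.9, -0.9, -3.4]
width: 0.0138
time: 18.75
ee_pos: [0.5574, 0.2039, 0.1183]
eef_rot: [0.58, 0.406, -0.578, 0.406]
ft_force: [7.1, -0.4, -3.7]
width: 0.0138
ee [0.5574 0.2039 0.1183] rot [-0.09  0.09 -0.13] cm None t 18.75 F [ 7.1 -0.4 -3.7]
[-0.29871631 -1.87462017  0.03990159]
```

```bash
python3 -m pendant '[{"translation":[-0.047,0.017,0],"angular":[0,0,0],"hand":-1},{"translation":[0,0,0],"angular":[0,0,0],"hand":-1}]' 25
python3 -m pendant '[{"translation":[-0.047,0.017,0],"angular":[0,0,0],"hand":-1},{"translation":[0,0,0],"angular":[0,0,0],"hand":-1},{"translation":[0,0,0],"angular":[0,0,0],"hand":-1}]' 25
```

```text
time: 18.95
ee_pos: [0.5572, 0.2039, 0.1183]
eef_rot: [0.58, 0.406, -0.578, 0.406]
ft_force: [8.8, -1.7, -4.4]
width: 0.0138
time: 19.25
ee_pos: [0.557, 0.204, 0.1183]
eef_rot: [0.58, 0.406, -0.578, 0.406]
ft_force: [9.1, -1.7, -4.5]
width: 0.0136
```

```bash
python3 -m pendant '[{"translation":[-0.047,0.017,0],"angular":[0,0,0],"hand":-1},{"translation":[0,0,0],"angular":[0,0,0],"hand":-1},{"translation":[0,0,0],"angular":[0,0,0],"hand":-1},{"translation":[0,0,0],"angular":[0,0,0],"hand":-1},{"translation":[0,0,0],"angular":[0,0,0],"hand":-1}]' 25
python3 - <<'E'
from h import *
need(-20)
a=shot('wrist','w12.png')
cv2.imwrite('pics/w12z.png',cv2.resize(a[195:265,160:340,::-1],None,fx=4.4,fy=4.4,interpolation=cv2.INTER_CUBIC))
E
```

```text
time: 19.75
ee_pos: [0.5568, 0.2041, 0.1184]
eef_rot: [0.58, 0.406, -0.578, 0.406]
ft_force: [10.3, -1.9, -6.0]
width: 0.0138
ee [0.5568 0.2041 0.1184] rot [-0.09  0.17 -0.09] cm None t 19.75 F [10.3 -1.9 -6. ]
```

View pics/w12z.png

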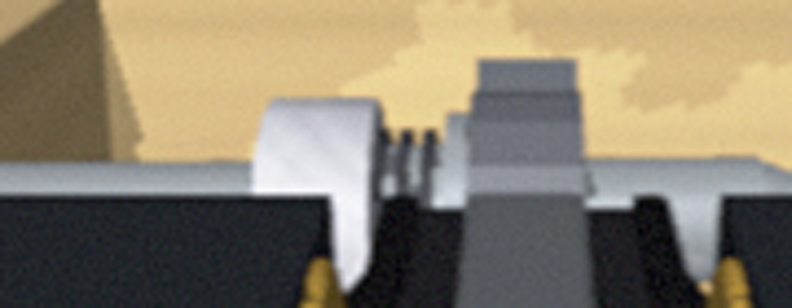

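```bash
python3 -m pendant '[{"translation":[0.094,-0.034,0],"angular":[0,0,0],"hand":-1},{"translation":[0.094,-0.034,0],"angular":[0,0,0],"hand":-1},{"translation":[0.094,-0.034,0],"angular":[0,0,0],"hand":-1},{"translation":[0.094,-0.034,0],"angular":[0,0,0],"hand":-1},{"translation":[0.094,-0.034,0],"angular":[0,0,0],"hand":-1},{"translation":[0,0,0],"angular":[0,0,0],"hand":-1},{"translation":[0,0,0],"angular":[0,0,0],"hand":-1}]' 25
python3 - <<'E'
from h import *
need(-20)
a=shot('wrist','w13.png')
cv2.imwrite('pics/w13z.png',cv2.resize(a[195:265,160:340,::-1],None,fx=4.4,fy=4.4,interpolation=cv2.INTER_CUBIC))
E
```

```text
time: 20.5
ee_pos: [0.5592, 0.2035, 0.1179]
eef_rot: [-0.579, -0.407, 0.579, -0.406]
ft_force: [-0.3, -0.3, -0.8]
width: 0.0136
ee [0.5592 0.2035 0.1179] rot [-0.09 -0.07 -0.19] cm None t 20.5 F [-0.3 -0.3 -0.8]
```

View pics/w13z.png

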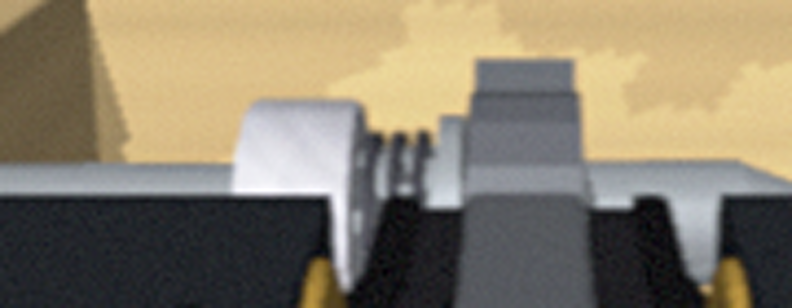

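```bash
python3 -m pendant '[{"translation":[0.094,-0.034,0],"angular":[0,0,0],"hand":-1},{"translation":[0.094,-0.034,0],"angular":[0,0,0],"hand":-1},{"translation":[0,0,-0.1],"angular":[0,0,0],"hand":-1},{"translation":[0,0,-0.05],"angular":[0,0,0],"hand":-1},{"translation":[0,0,0],"angular":[0,0,0],"hand":-1}]' 10
python3 -m pendant '[{"translation":[0,0,-0.05],"angular":[0,0,0],"hand":-1},{"translation":[0,0,0],"angular":[0,0,0],"hand":-1}]' 10
```

```text
time: 21.05
ee_pos: [0.5614, 0.2025, 0.1164]
eef_rot: [0.579, 0.407, -0.579, 0.406]
ft_force: [-0.8, -0.6, -0.9]
width: 0.0138
time: 21.25
ee_pos: [0.5615, 0.2026, 0.1161]
eef_rot: [0.579, 0.407, -0.578, 0.406]
ft_force: [-1.0, -0.3, 0.0]
width: 0.0141
```

Now release slowly, holding still.

```bash
python3 -m pendant '[{"translation":[0,0,0],"angular":[0,0,0],"hand":-0.6},{"translation":[0,0,0],"angular":[0,0,0],"hand":-0.55},{"translation":[0,0,0],"angular":[0,0,0],"hand":-0.45},{"translation":[0,0,0],"angular":[0,0,0],"hand":-0.3},{"translation":[0,0,0],"angular":[0,0,0],"hand":-0.2},{"translation":[0,0,0],"angular":[0,0,0],"hand":-0.1},{"translation":[0,0,0],"angular":[0,0,0],"hand":-0.1},{"translation":[0,0,0],"angular":[0,0,0],"hand":-0.1}]' 10
python3 - <<'E'
from h import *
need(-20)
a=shot('wrist','w14.png')
E
```

```text
time: 22.05
ee_pos: [0.5616, 0.2025, 0.1161]
eef_rot: [0.579, 0.407, -0.578, 0.406]
ft_force: [0.6, 0.5, -0.8]
width: 0.0387
ee [0.5616 0.2025 0.1161] rot [-0.09 -0.02 -0.16] cm None t 22.05 F [ 0.6  0.5 -0.8]
```

View pics/w14.png

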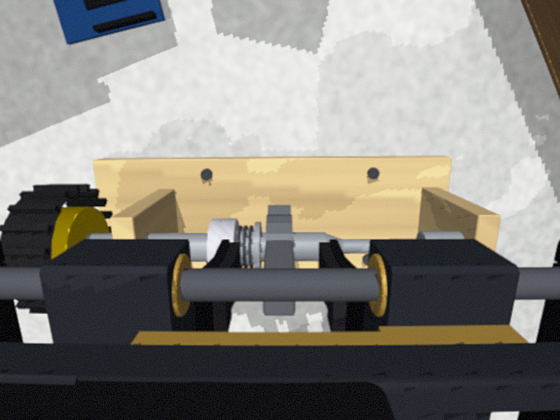

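```bash
python3 -m pendant '[{"translation":[0,0,0.5],"angular":[0,0,0],"hand":-0.1},{"translation":[0,0,1],"angular":[0,0,0],"hand":-0.1},{"translation":[0,0,2],"angular":[0,0,0],"hand":-0.1},{"translation":[0,0,3],"angular":[0,0,0],"hand":-0.1},{"translation":[0,0,3],"angular":[0,0,0],"hand":-0.1},{"translation":[-0.6,-1.8,2],"angular":[0,0,0],"hand":-0.1},{"translation":[-0.6,-1.8,0],"angular":[0,0,0],"hand":-0.1},{"translation":[0,0,0],"angular":[0,0,0],"hand":-0.1},{"translation":[0,0,0],"angular":[0,0,0],"hand":-0.1},{"translation":[0,0,0],"angular":[0,0,0],"hand":-0.1}]' 10
python3 - <<'E'
from h import *
np.set_printoptions(precision=4,suppress=True)
need(-20)
a=shot('wrist','w15.png'); b=shot('scene','s15.png')
cv2.imwrite('pics/s15z.png',cv2.resize(b[80:200,230:370,::-1],None,fx=4,fy=4,interpolation=cv2.INTER_CUBIC))
for n,w,z in [('wrist','clip',.068),('wrist','clip_tab',.11),('scene','clip',.068)]:
    for d in r.mark_of(n,w)[:2]: print(n,w,np.round(d['point'],1),round(d['confidence'],2),atz(n,d['point'],z))
E
```

```text
time: 23.1
ee_pos: [0.5494, 0.1674, 0.2312]
eef_rot: [0.579, 0.407, -0.578, 0.406]
ft_force: [0.1, 0.5, -0.0]
width: 0.0394
ee [0.5494 0.1674 0.2312] rot [-0.12 -0.03 -0.21] cm None t 23.1 F [ 0.1  0.5 -0. ]
wrist clip [157.  279.8] 0.78 [0.5621 0.2019 0.068 ]
wrist clip_tab [168.4 282.8] 0.8 [0.5629 0.1974 0.11  ]
scene clip [137.5 303.2] 0.68 [0.5572 0.2086 0.068 ]
```

View pics/w15.png

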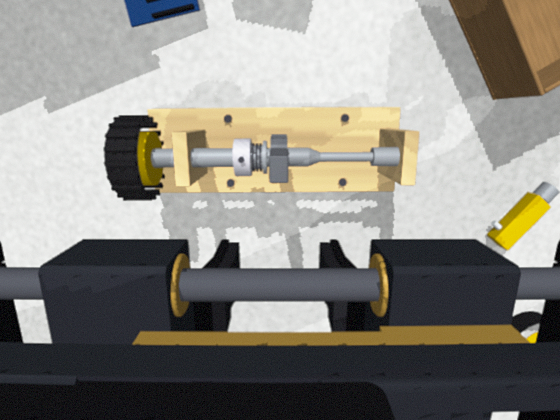

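View pics/s15z.png

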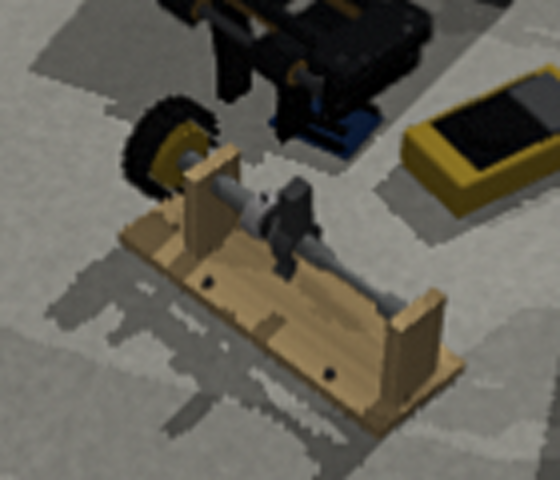

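```bash
python3 - <<'E'
from h import *
a=shot('wrist','w16.png'); b=shot('top','t16.png')
c=cv2.resize(a[115:205,90:430,::-1],None,fx=2.35,fy=2.35,interpolation=cv2.INTER_CUBIC)
cv2.imwrite('pics/w16z.png',c)
print(np.abs(a.astype(int)-cv2.imread('pics/w15.png')[:,:,::-1]).max())
E
```

```text
82
```

View pics/w16z.png

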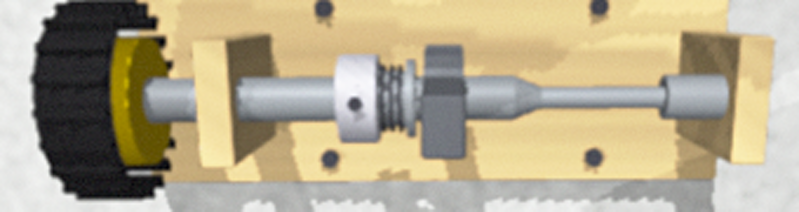

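View pics/t16.png

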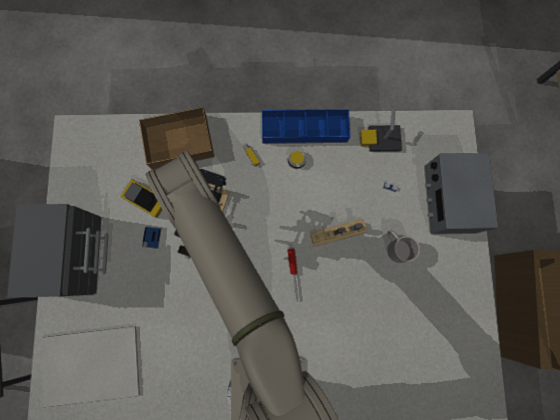

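The clip hangs upright a few mm from the washer, with its left edge at zoom x 422 against the washer's right edge at 415. The other parts look undisturbed. Handing in.

```bash
python3 -c "
from bench import r
print(r.close_job())"
```

```text
the job is handed in; nothing more can be done
None
```

The job is handed in at about 23 s of the 64 s allowed; the hand-in gives no verdict.

**What I did:**
- I took the open C-clip from its pocket and lowered it gap first over the neck. It touched the axle lightly there, about 4 N at the wrist.
- I lifted it 6 mm to centre it and slid it onto the thick part with no noticeable side force.
- It met the washer at about jig x -5 mm. I built the push up to about 10 N at the wrist and held it about 0.5 s.
- I then backed off about 5 mm, let go and raised the hand clear.

**Last checks:**
- **Clip:** The pictures show it standing upright on the thick part, 2–3 mm from the washer, with its origin near jig x +5 mm. That x comes from the camera and the measured arm position.
- **Robot:** The wrist force was about zero and the hand well clear of everything.
- **Other parts:** The two other rack parts and the things on the table look unmoved in the top view, except that the arm partly hides the jig there.

**What disagreed or was not measured:**
- The scene camera's clip mark came out about 8 mm from the wrist camera's. I trusted the wrist camera.
- The last two wrist pictures, meant to show the clip at rest, differ at some pixels (by up to 82 of 255). I put it down to picture noise and did not check further.
- The clip's force on the washer was never measured directly. While it pressed, the wrist also read up to 6 N downward, so the clip tilted slightly and probably rubbed the axle; the true push may have been a little off 10 N.

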